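# Prise open a tin of dragees and stand it in the display row

### The job

Put the full green tin out on sale: prise its snug gold lid up with the lid lever, then lift it off, and lay lid (right way up) and lever flat in the steel tray. Push apart the tins that have closed up on the green tin's empty place in the display row, and stand the open tin there at its green card, squarely in line between the blue and the yellow tin. Tip no tin, keep every tin of the row standing in the channel, and leave the chocolate carton and the sweet jar where they are.

Things in the scene. Friction and masses are not known exactly. Their poses are not given: they have to be found in the camera images.
- tin: The full tin: a green box with gold seams standing alone on the counter, 54 mm (its x) by 70 mm (its y, the long side) by 86 mm tall to its flat top, about 0.4 kg. Origin: centre of its underside, z up. A gold collar, 39 mm outside diameter and 4.2 mm high, rings the mouth; the lid's flange rests on it, leaving a slot 4.2 mm high all round between the flat top and the flange.
- tin_edge_a (a point): Middle of the tin's short top edge at +y (tin y = +35 mm, z = 86 mm), the fulcrum for levering: the lid's flange begins 10 mm in from it, the collar 15.5 mm in. Under the lid two sprung nibs, one towards each short edge, catch the plug's bead. Pulled straight up, the lid holds with about 4 N, about what the tin weighs; at the rim by this edge about 3 N springs it.
- tin_edge_b (a point): Middle of the tin's other short top edge (y = -35 mm, z = 86 mm); the same slot and nib there. A blade over the edge, its tip in the slot, kept in near the collar while its handle is swung down to about 30 degrees about the edge, springs that side of the lid up 3 to 6 mm; it then stays up, loose. The long edges are poor fulcrums (flange 2 mm in from them).
- lid: The gold press-in lid of the green tin: a round flange 50 mm in diameter and 5 mm thick, with a 31 mm wide beaded plug reaching 12 mm below the flange's underside; 30 g. Origin: centre of the flange's underside, z up. Seated, the origin is 90.2 mm above the tin's underside; laid right way up on a flat floor it stands on its plug, origin 12 mm above that floor.
- lever: The lid lever: brown wooden handle 95 mm long, 18 mm wide, 20 mm high; flat steel blade 14 mm wide, 2 mm thick, 80 mm long; 70 g. It lies flat in the steel tray, long way along the tray. Origin: underside of the handle's middle, where it balances within 10 mm; x points to the blade's tip (127.5 mm away), z up. The undersides of handle and blade are in one plane.
- lever_tip (a point): The middle of the lid lever's blade tip (1 mm above the blade's underside).
- tray: The shallow stainless-steel tray, fixed to the counter: 170 mm (its x) by 240 mm (its y) outside, rim 15 mm high, walls and floor 3 mm thick. Origin: centre of its underside, on the counter. The lever lies in the half nearer the robot (tray x about -40 mm); the other half is empty.
- row: The dark wooden display board for the row of tins, fixed to the counter: 78 mm deep (its x) by 520 mm long (its y, the direction of the row). Floor 8 mm above the counter; lips 6 mm high and 8 mm thick along both long sides leave a channel 62 mm wide, in which tins stand with their long sides along the row. Origin: centre of its underside.
- card: The green price card on the customer side (+x) of the display board: it marks the green tin's empty place. Fixed. Origin: on the board's floor (8 mm above the counter), on the channel's centre line, in the middle of that place; y along the row. The card is 44 mm wide, 29 mm above the board's floor, 35 to 52 mm to the +x side of the centre line. Other colours mark the other places, every 74 mm.
- tin_red: An open red tin standing in the display row, second to the right (-y) of the empty place; same box as the green tin (54 by 70 by 86 mm, long side along the row, plus a 4.2 mm collar), about 0.3 kg, slides along the channel when pushed. Origin: centre of its underside, on the board's floor.
- tin_blue: An open blue tin standing in the display row, first to the right (-y) of the empty place; same box as the green tin (54 by 70 by 86 mm, long side along the row, plus a 4.2 mm collar), about 0.3 kg, slides along the channel when pushed. Origin: centre of its underside, on the board's floor. The gap between it and the yellow tin has closed up to 40 to 48 mm.
- tin_yellow: An open yellow tin standing in the display row, first to the left (+y) of the empty place; same box as the green tin (54 by 70 by 86 mm, long side along the row, plus a 4.2 mm collar), about 0.3 kg, slides along the channel when pushed. Origin: centre of its underside, on the board's floor.
- tin_white: An open white tin standing in the display row, second to the left (+y) of the empty place; same box as the green tin (54 by 70 by 86 mm, long side along the row, plus a 4.2 mm collar), about 0.3 kg, slides along the channel when pushed. Origin: centre of its underside, on the board's floor.
- carton: Bystander: a small dark red chocolate box with a gold band, 75 by 36 by 22 mm, lying on the counter. Origin: centre of its underside.
- jar: Bystander: a clear jar of coloured sweets with a red cap, 72 mm in diameter, 102 mm tall. Origin: centre of its underside.
Not all that is in view belongs to the job. Leave any turquoise or white look-alike of the lid alone.

How it is judged:
On the way:
1. the lid is prised up with the lever: it stands at more than 0.06 rad to the tin's top or has risen by more than 3 mm, the blade's tip is at its rim, and the fingers do not touch it (distance between lever_tip and lid below 0.034 m and contact force between the fingers and lid below 0.3 N and horizontal distance between lid and tin below 0.015 m and (angle between the z axis of lid and the z axis of tin, either way round above 0.06 rad or z of lid in the frame of tin above 0.0932 m)), for 0.1 s.
At the end, for the whole second after the job is handed in: Open green tin upright on the board at its card (20 mm along, 12 mm across, 0.15 rad), blue and yellow either side, all four row tins upright in the channel (0.06 rad). Lid flat, right way up, and lever flat in the tray (centres within 75 x 110 mm of its centre, 0.15 rad). All at rest (x of tin in the frame of card between -0.012 and 0.012 m and y of tin in the frame of card between -0.02 and 0.02 m and z of tin in the frame of card below 0.004 m and angle between each of tin, tin_red, tin_blue, tin_yellow, tin_white's own z axis and vertical below 0.06 rad and angle between the y axis of tin and the y axis of row, either way round below 0.15 rad and linear speed of each of tin, lid, lever below 0.03 m/s and x of lid in the frame of tray between -0.075 and 0.075 m and y of lid in the frame of tray between -0.11 and 0.11 m and z of lid in the frame of tray between 0.009 and 0.022 m and angle between each of lid, lever's own z axis and vertical below 0.15 rad and x of lever in the frame of tray between -0.075 and 0.075 m and y of lever in the frame of tray between -0.11 and 0.11 m and z of lever in the frame of tray below 0.02 m and x of tin_red in the frame of row between -0.012 and 0.012 m and z of each of tin_red, tin_blue, tin_yellow, tin_white in the frame of row below 0.012 m and x of tin_blue in the frame of row between -0.012 and 0.012 m and x of tin_yellow in the frame of row between -0.012 and 0.012 m and x of tin_white in the frame of row between -0.012 and 0.012 m and y of tin_blue in the frame of card below -0.045 m and y of tin_yellow in the frame of card above 0.045 m); the robot touches nothing.
It fails at once if a tin of the row, or the full tin, is tipped by more than 0.4 rad (angle between any of tin, tin_red, tin_blue, tin_yellow, tin_white's own z axis and vertical above 0.4 rad).
It fails at once if the carton or the jar is moved by more than 30 mm (distance of any of carton, jar from where it was at the start of the episode above 0.03 m).
It also fails if it takes over 72 s, if anything falls off the work surface, if the arm or the gripper's body presses on something with over 40 N, if the wrist force passes 120 N, or if a joint passes its speed limit or range.

### The arm

A 7-joint arm with a two-finger parallel gripper is mounted at the origin on the work surface. World frame = base frame: x ahead of the robot, y to its left, z up, the work surface at z = 0. Lengths are in m, angles in rad, forces in N, time in s.
With the tool pointing down it reaches from about 0.425 to 0.925 m from the base axis. Payload 6.8 kg.
Tool frame: the origin (TCP) lies at the very end of the fingers, on their centre line; the grasp point (between the pads) lies 19 mm behind it; z points along the fingers, y is the line along which they close (so a half turn about z gives the same grasp; the last joint's range is limited). The gripper opens to 85 mm and grips with 20 to 120 N. Pads are 22 mm wide; open, the fingers measure 114 mm over their backs; the gripper's body (76 mm by 85 mm) begins 54 mm behind the grasp point. The pads swing forward as they close: fully open they stand 13 mm farther back than shut.
Start: joints at [-0.108, 0.477, 0.022, 1.555, -0.011, 1.109, -0.083], TCP at [0.675, 0, 0.231] pointing down, gripper open.
Joint ranges: [-2.96, 2.96], [-0.34, 2.1], [-1.41, 1.46], [0.24, 2.44], [-1.37, 4.51], [0.17, 1.92], [-2.96, 2.96]. Speed limits (rad/s): [2.39, 2.39, 3.14, 3.14, 3.14, 3.14, 3.14].

### API

Orientations are given as a unit quaternion [w, x, y, z].
In Python, from station import bot gives the robot as it stands. The module is installed in compiled form; this text tells all that it offers.
- The arm moves only by the shell command python3 -m jog 'ROWS' [OPENING] [FORCE]. ROWS is JSON, a list of rows, each a list of 4 numbers: the shift along the tool's x, y, z in cm, then the turn about the tool's z in rad. In form: [[x, y, z, spin], ...]. A call has 1 to 20 rows; each row is the pose to reach, as a shift and turn from the pose commanded when the call began, along the tool's axes at that moment; what a row does not reach only later rows make up. A row lasts 1/12 s, in which the tool goes at most 41.7 mm and 7.16 degrees, less where a joint would pass 70% of its speed; a pose out of reach is approached as far as the arm can. A call with a gripper value outside its range is refused whole. OPENING is the closure, from -1 (fully open) to 1 (shut), set as the call begins (- or left out, the last holds). The fingers move at their own pace and stop on an object; FORCE is the grip in N (left out, the last holds). Time passes only in rows, so rows that repeat a pose let the fingers close. It gives the time, the measured TCP pose, the force, the opening and the grip force at its end, in the units of the state.
- bot.get_obs(): the state, without advancing time (a new reading comes with each control period).
- bot.read_camera(name): name is "scene" or "side" or "wrist"; returns a dict with "pixels" (384x512x3 uint8, red, green, blue), "depth" (384x512 float32, m along the optical axis (not along the pixel's ray), 0 where there is no reading), "fovy" (degrees; the focal length in pixels is half the picture's height over the tangent of half this angle, whatever the lens; pixels are square), "cx", "cy" (the principal point, pixels), "distortion" ([k1, k2, p1, p2, k3] as OpenCV has them; the pictures are not rectified), "pose" (4x4, takes a point from camera to world coordinates). Camera axes: x right, y down, z forward; pixel columns grow to the right and rows downward; lengths in m; the calibration is good to about 2 mm. A picture is of the moment at which its call begins.
- bot.hand_in(): hands the job in; it is judged then, once.
The state is a dict: "t": time; "q": joint angles; "joint_vel": joint speeds; "joint_torque": joint torques, N m; "eef_pos": TCP position; "tool_rot": TCP orientation; "contact_force": force on the tool from outside, world axes, zero at the start; "torque": the same for the moment, N m; "gripper_width": opening from 0.0 (shut) to 1.0 (fully open); "grasp_force": force on a finger pad.
Only numpy, scipy, OpenCV 4.12 (cv2) and the standard library are available. Lean on these libraries where they do the work, as an engineer would, in place of code of your own. Each camera call takes 0.05 s, during which the arm holds its last target. There are 200 camera calls.

## Working session

There is one attempt and no reset: what is moved stays moved. The work goes in short steps, Python scripts to look and compute and a shell command to move; the robot and the scene stay as the last step left them, time stands still between calls to the robot, and variables do not carry over. Pictures are saved under pics/ and viewed, at most 13 in all, crops included, and the job is handed in when it is done.

```bash
mkdir -p pics
cat > h.py <<'E'
import numpy as np, cv2
from station import bot
def grab(n,save=None):
    c=bot.read_camera(n)
    if save: cv2.imwrite('pics/'+save,c['pixels'][:,:,::-1])
    f=192/np.tan(np.radians(c['fovy'])/2)
    c['K']=np.array([[f,0,c['cx']],[0,f,c['cy']],[0,0,1]]);c['D']=np.array(c['distortion'],float);c['pose']=np.array(c['pose'])
    return c
def rays(c,px):
    p=cv2.undistortPoints(np.array(px,float).reshape(-1,1,2),c['K'],c['D']).reshape(-1,2)
    d=np.c_[p,np.ones(len(p))]@c['pose'][:3,:3].T
    return c['pose'][:3,3],d
def onplane(c,px,z):
    o,d=rays(c,px); return o+d*((z-o[2])/d[:,2])[:,None]
def cloud(c):
    v,u=np.mgrid[0:384,0:512]
    o,d=rays(c,np.c_[u.ravel(),v.ravel()])
    return (o+d*c['depth'].ravel()[:,None]).reshape(384,512,3)
E
python3 - <<'E'
from h import *
o=bot.get_obs();print({k:np.round(v,3).tolist() for k,v in o.items()})
a=[]
for n in('scene','side','wrist'):
    c=grab(n,n+'0.png');print(n,c['pose'].round(3).tolist(),c['K'][0,0],c['D'],(c['depth']>0).mean());np.save('pics/'+n+'.npy',cloud(c))
E
```

```text
{'t': 0.0, 'q': [-0.108, 0.478, 0.022, 1.556, -0.012, 1.109, -0.083], 'joint_vel': [-0.001, -0.001, -0.0, -0.0, 0.0, -0.001, 0.001], 'joint_torque': [-0.001, -59.644, 1.608, -28.119, 0.012, 0.009, 0.0], 'eef_pos': [0.674, 0.0, 0.23], 'tool_rot': [-0.001, 0.707, 0.707, -0.001], 'contact_force': [0.387, 0.03, 0.227], 'torque': [-0.012, 0.014, -0.047], 'grasp_force': 0.0, 'gripper_width': 1.0}
scene [[0.061, 0.579, -0.813, 1.293], [0.998, -0.05, 0.039, 0.023], [-0.018, -0.814, -0.581, 0.628], [0.0, 0.0, 0.0, 1.0]] 454.60334258408216 [-0.11466549  0.          0.          0.          0.        ] 0.9958292643229166
side [[-0.817, -0.289, 0.499, 0.109], [-0.576, 0.438, -0.69, 0.688], [-0.019, -0.851, -0.525, 0.528], [0.0, 0.0, 0.0, 1.0]] 362.1394529557688 [-0.02935081  0.          0.          0.          0.        ] 0.9959971110026041
wrist [[1.0, 0.001, -0.002, 0.675], [-0.0, -0.95, -0.313, 0.081], [-0.002, 0.313, -0.95, 0.374], [0.0, 0.0, 0.0, 1.0]] 309.16638294783735 [-0.00294157  0.          0.          0.          0.        ] 0.9959971110026041
```

View images.

View pics/scene0.png

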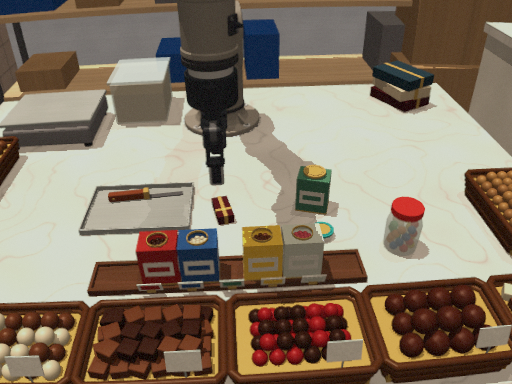

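View pics/side0.png

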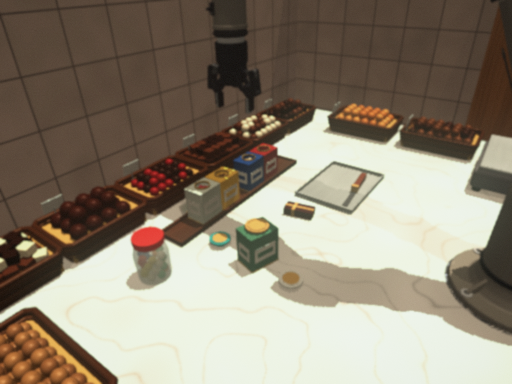

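Scene view: lever handle ~(128,195), blade tip ~(184,194) in the tray; green tin ~(313,188), its lid on; jar (404,225); row tins at y≈255. Side view: tin ~(258,245), tray ~(340,187), white look-alike (290,280).

Run:
```python
from h import *
S={n:(np.load(f'pics/{n}.npy'),cv2.imread(f'pics/{n}0.png')) for n in('scene','side')}
def hsv(n): return cv2.cvtColor(S[n][1],cv2.COLOR_BGR2HSV)
R={'scene':dict(green=(290,160,340,215),red=(135,228,178,285),blue=(178,228,220,285),yellow=(241,224,284,285),white=(284,222,325,285),carton=(205,190,240,225),jar=(380,195,430,260)),
 'side':dict(green=(232,212,285,272),white=(183,175,221,225),yellow=(210,162,240,215),blue=(234,150,264,192),red=(252,140,280,185),carton=(280,198,318,222),jar=(125,222,175,288))}
for n in R:
  P,_=S[n]
  for k,(a,b,c,d) in R[n].items():
    p=P[b:d,a:c].reshape(-1,3)
    H=.086 if k in('green','jar') else .094
    if k=='carton': H=.022
    if k=='jar':H=.102
    m=abs(p[:,2]-H)<.004
    q=p[m]
    if len(q)<10: print(n,k,len(q),p[:,2].max());continue
    r=cv2.minAreaRect((q[:,:2]*1000).astype(np.float32))
    print(n,k,len(q),'zmed',np.median(q[:,2]).round(4),'zmax',p[:,2].max().round(3),np.round(r[0],1),np.round(r[1],1),round(r[2],1))
# lid gold: top
for n,(a,b,c,d) in dict(scene=(300,160,332,182),side=(243,215,275,238)).items():
  p=S[n][0][b:d,a:c].reshape(-1,3);q=p[(p[:,2]>.091)&(p[:,2]<.099)]
  r=cv2.minEnclosingCircle((q[:,:2]*1000).astype(np.float32));print(n,'lid',len(q),np.median(q[:,2]).round(4),r)
# green card & board, by colour in scene
h=hsv('scene')
for nm,lo,hi,box in [('cards',(0,0,0),(180,255,255),(130,270,340,295))]:
  a,b,c,d=box
  cv2.imwrite('pics/rowcrop.png',cv2.resize(S['scene'][1][220:300,80:380],None,fx=2.6,fy=2.6,interpolation=cv2.INTER_CUBIC))
# lever: brown handle
for n,(a,b,c,d) in dict(scene=(85,183,195,232),side=(330,165,385,212)).items():
  hh=hsv(n)[b:d,a:c];p=S[n][0][b:d,a:c]
  m=(hh[...,1]>110)&((hh[...,0]<20)|(hh[...,0]>170))
  q=p[m&(p[...,2]<.04)];r=cv2.minAreaRect((q[:,:2]*1000).astype(np.float32))
  print(n,'handle',m.sum(),'z',np.percentile(q[:,2],[5,50,95]).round(4),np.round(r[0],1),np.round(r[1],1),round(r[2],1))
  t=p.reshape(-1,3);print('  tray z floor',np.median(t[:,2]).round(4))
p=S['scene'][0]
for u,v in [(84,231),(188,231),(195,184),(97,186),(92,292),(366,275),(362,255),(95,268),(140,195),(183,194)]: print((u,v),p[v,u].round(4))
```

```text
scene green 268 zmed 0.0857 zmax 0.628 [467.1 203. ] [70.5 57.2] 71.9
scene red 694 zmed 0.0937 zmax 0.628 [ 671.2 -116.3] [57.8 73.9] 0.7
scene blue 652 zmed 0.094 zmax 0.628 [671.6 -45.6] [57.7 70.2] 0.4
scene yellow 672 zmed 0.0939 zmax 0.628 [671.8  74. ] [76.2 59.1] 88.2
scene white 629 zmed 0.0938 zmax 0.628 [673.3 144.3] [57.  70.7] 0.3
scene carton 359 zmed 0.0222 zmax 0.628 [482.4  -2.4] [78.1 36.4] 10.7
scene jar 526 zmed 0.1014 zmax 0.628 [620.2 359.7] [61.2 63.9] 85.3
side green 314 zmed 0.0857 zmax 0.528 [465.  202.1] [71.2 56.5] 71.6
side white 387 zmed 0.0938 zmax 0.528 [669.8 132.7] [95.4 57.7] 89.5
side yellow 308 zmed 0.0936 zmax 0.528 [669.4  65.9] [ 55.5 156.2] 0.3
side blue 280 zmed 0.0938 zmax 0.528 [669.2 -26.9] [155.5  55.2] 89.9
side red 241 zmed 0.094 zmax 0.528 [668.8 -90.1] [126.3  55.8] 89.3
side carton 261 zmed 0.0217 zmax 0.528 [478.4  -2.6] [76.4 39.5] 13.8
side jar 520 zmed 0.1014 zmax 0.528 [615.5 360.1] [61.3 61.4] 37.7
scene lid 247 0.0955 ((467.8619079589844, 202.55824279785156), 25.80205726623535)
side lid 300 0.0952 ((465.1094055175781, 202.70046997070312), 25.458768844604492)
scene handle 442 z [0.006  0.0182 0.0244] [ 472.8 -187.3] [193.4  95.8] 27.5
  tray z floor 0.0035
side handle 77 z [0.0206 0.0227 0.0246] [ 402.9 -220.9] [16.4 88.9] 2.7
  tray z floor 0.003
(84, 231) [ 0.5333 -0.3011  0.0117]
(188, 231) [ 0.6506 -0.0619  0.0949]
(195, 184) [ 0.3558 -0.0688 -0.0004]
(97, 186) [ 0.3663 -0.3074  0.0154]
(92, 292) [ 0.7112 -0.2453  0.0106]
(366, 275) [0.7096 0.2638 0.0137]
(362, 255) [6.414e-01 2.756e-01 2.000e-04]
(95, 268) [ 0.6515 -0.2513  0.0139]
(140, 195) [ 0.4147 -0.1947  0.0158]
(183, 194) [ 0.4027 -0.0953  0.0041]
```

View pics/rowcrop.png

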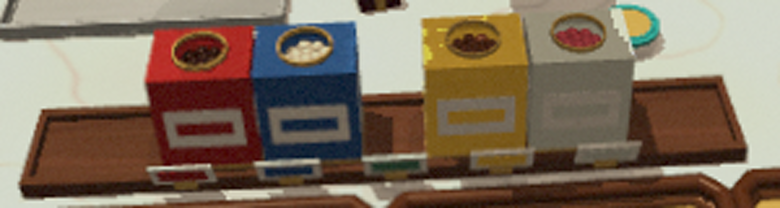

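Crop shows the row: gap between blue and yellow, green card at ~(395,163) in the crop, i.e. scene (232,283); turquoise look-alike behind the white tin.

Run:
```python
from h import *
P=np.load('pics/scene.npy');I=cv2.imread('pics/scene0.png');h=cv2.cvtColor(I,cv2.COLOR_BGR2HSV)
def comp(P,h,lo,hi,box,zr,nm):
  a,b,c,d=box;p=P[b:d,a:c];m=cv2.inRange(h[b:d,a:c],lo,hi)>0
  m&=(p[...,2]>zr[0])&(p[...,2]<zr[1]);q=p[m]
  if len(q)<4: print(nm,len(q));return
  r=cv2.minAreaRect((q[:,:2]*1000).astype(np.float32));print(nm,len(q),'med',np.median(q,0).round(4),'min',q.min(0).round(3),'max',q.max(0).round(3),np.round(r[0]),np.round(r[1]),round(r[2],1))
comp(P,h,(60,60,20),(95,255,255),(215,272,250,292),(.005,.06),'greencard')
comp(P,h,(100,90,20),(130,255,255),(178,276,204,294),(.005,.045),'bluecard')
comp(P,h,(18,90,20),(35,255,255),(255,272,290,292),(.005,.045),'yelcard')
comp(P,h,(80,90,60),(100,255,255),(310,215,340,245),(-.01,.05),'turq')
Q=np.load('pics/side.npy');J=cv2.imread('pics/side0.png');g=cv2.cvtColor(J,cv2.COLOR_BGR2HSV)
comp(Q,g,(80,80,60),(100,255,255),(205,228,235,250),(-.01,.05),'turq side')
p=Q[268:292,276:304].reshape(-1,3);q=p[p[:,2]>.006];print('white lid',np.median(q,0).round(3),q.min(0).round(3),q.max(0).round(3))
# tray rim: points z .012-.018 in region, both views
for n,A in(('scene',P),('side',Q)):
  q=A.reshape(-1,3);q=q[(q[:,2]>.012)&(q[:,2]<.018)&(q[:,0]>.33)&(q[:,0]<.56)&(q[:,1]>-.34)&(q[:,1]<-.04)]
  r=cv2.minAreaRect((q[:,:2]*1000).astype(np.float32));print(n,'tray',len(q),np.round(r[0],1),np.round(r[1],1),round(r[2],2))
  q=A.reshape(-1,3);q=q[(q[:,2]>.011)&(q[:,2]<.017)&(q[:,0]>.61)&(q[:,0]<.73)&(abs(q[:,1])<.3)]
  r=cv2.minAreaRect((q[:,:2]*1000).astype(np.float32));print(n,'row',len(q),np.round(r[0],1),np.round(r[1],1),round(r[2],2))
# cloud y-extent of facing walls in the gap, tins' top strip
for n,A in(('scene',P),('side',Q)):
  q=A.reshape(-1,3);q=q[(abs(q[:,2]-.093)<.004)&(abs(q[:,0]-.67)<.03)]
  ys=np.sort(q[(q[:,1]>-.2)&(q[:,1]<.2),1]);i=np.argmax(np.diff(ys));print(n,'gap',ys[i],ys[i+1],'ends',ys[0],ys[-1],'x',np.percentile(q[:,0],[1,99]).round(4))
# green long-axis check by top points z~.086
# lever blade: gray in tray z .004-.008 near x .403
W=np.load('pics/wrist.npy')
for n,A,im in(('scene',P,I),):
  a=A[185:205,140:195].reshape(-1,3);q=a[(a[:,2]>.0038)&(a[:,0]>.39)&(a[:,0]<.415)];print(q[q[:,1].argmax()],len(q))
c=h[188:200,150:190];print(I[194,150:196].tolist())
```

```text
greencard 37 med [0.7213 0.0153 0.0261] min [ 0.718 -0.001  0.021] max [0.723 0.028 0.031] [721.  14.] [ 5. 29.] 0.1
bluecard 150 med [ 0.6992 -0.0596  0.0228] min [ 0.696 -0.079  0.013] max [ 0.722 -0.039  0.03 ] [709. -59.] [40. 26.] 89.6
yelcard 284 med [0.6999 0.0827 0.0208] min [0.693 0.056 0.007] max [0.726 0.12  0.037] [711.  89.] [33. 64.] 3.6
turq 67 med [0.5838 0.2171 0.0167] min [0.547 0.199 0.014] max [0.598 0.228 0.019] [573. 215.] [50. 28.] 5.5
turq side 35 med [0.5587 0.2199 0.0172] min [0.545 0.198 0.015] max [0.59  0.229 0.019] [565. 216.] [46. 26.] 17.4
white lid [0.366 0.229 0.017] [0.109 0.202 0.011] [0.392 0.688 0.528]
scene tray 568 [ 450.9 -194.2] [241.  175.3] 88.91
scene row 1715 [675.8   5.2] [521.2  87.6] 89.5
side tray 308 [ 447.5 -195.2] [246.2 171.3] 88.73
side row 731 [672.8   4.5] [522.4  86.1] 89.47
scene gap -0.010624603616359342 0.0357297520347039 ends -0.15317375959468332 0.17983847418668983 x [0.6437 0.6996]
side gap -0.007659008617876162 0.03299033904513948 ends -0.15351901694860548 0.18069807332450138 x [0.6414 0.6969]
[ 0.40192736 -0.073193    0.01090743] 244
[[82, 92, 99], [87, 95, 102], [93, 100, 107], [89, 96, 104], [90, 99, 106], [88, 94, 104], [86, 93, 101], [86, 92, 99], [89, 94, 99], [88, 93, 101], [88, 91, 98], [84, 92, 98], [86, 91, 98], [85, 91, 97], [87, 91, 98], [81, 88, 96], [87, 92, 100], [89, 94, 103], [87, 92, 99], [86, 92, 99], [84, 90, 99], [87, 94, 100], [84, 91, 98], [86, 91, 100], [87, 92, 99], [85, 89, 100], [85, 90, 99], [80, 85, 93], [75, 82, 86], [68, 72, 78], [58, 62, 70], [62, 64, 72], [62, 69, 73], [129, 144, 151], [152, 170, 175], [152, 170, 176], [151, 169, 176], [150, 168, 173], [153, 169, 175], [153, 168, 175], [148, 164, 170], [146, 162, 171], [104, 116, 121], [101, 117, 128], [113, 129, 143], [168, 189, 196]]
```

```bash
python3 -m jog '[[-22,-27,6,0],[-22,-27,6,0],[-22,-27,6,0],[-22,-27,6,0],[-22,-27,6,0],[-22,-27,6,0],[-22,-27,6,0],[-22,-27,6,0],[-22,-27,6,0],[-22,-27,6,0],[-22,-27,6,0],[-22,-27,6,0]]'
cat > lev.py <<'E'
from h import *
c=grab('wrist','w1.png');P=cloud(c);h=cv2.cvtColor(c['pixels'],cv2.COLOR_RGB2HSV)
m=(h[...,1]>110)&((h[...,0]<20)|(h[...,0]>170))&(P[...,2]>.015)&(P[...,2]<.03)&(P[...,0]<.45)
q=P[m];r=cv2.minAreaRect((q[:,:2]*1000).astype(np.float32))
print('handle',len(q),np.percentile(q[:,2],[5,50,95]).round(4),np.round(r[0],1),np.round(r[1],1),round(r[2],1))
E
python3 lev.py
```

```text
t: 1.15
eef_pos: [0.4059, -0.2195, 0.1716]
tool_rot: [0.0, 0.707, 0.707, 0.0]
contact_force: [0.7, 0.6, 0.2]
gripper_width: 1.002
grasp_force: 0.0
handle 1410 [0.0213 0.0237 0.025 ] [ 294.2 -306.5] [345.3  86.9] 36.6
```

View pics/w1.png

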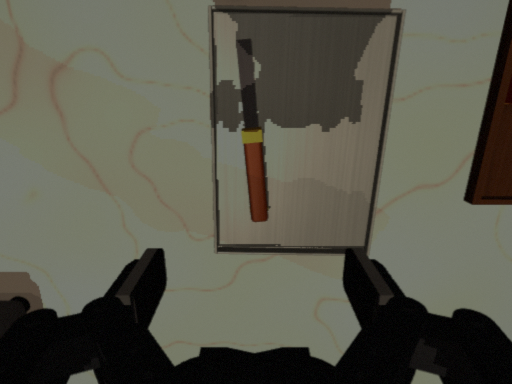

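Wrist view: lever handle from (253,130) to (260,220), blade tip ~(243,40), slightly turned from the tray's long direction.

Run:
```python
from h import *
c=grab('wrist');h=cv2.cvtColor(c['pixels'],cv2.COLOR_RGB2HSV)
m=((h[...,1]>110)&((h[...,0]<25)|(h[...,0]>170)));m[:,:225]=0;m[:,290:]=0;m[:110]=0;m[235:]=0
v,u=np.nonzero(m);print(len(u))
for z in(.023,):
  X=onplane(c,np.c_[u,v],z);r=cv2.minAreaRect((X[:,:2]*1000).astype(np.float32));print(np.round(r[0],1),np.round(r[1],1),round(r[2],1))
print('tip',onplane(c,[[243,40],[252,128]],.005))
P=cloud(c);q=P[m];print(np.percentile(q[:,2],[5,50,95]),np.median(q,0))
# tray outline by rim corners
print(onplane(c,[[211,9],[402,12],[368,250],[217,250]],.015).round(4))
```

```text
1448
[ 407.3 -221.7] [18.4 96.1] 4.7
tip [[ 0.39570227 -0.09751539  0.005     ]
 [ 0.40386295 -0.1768091   0.005     ]]
[0.02111805 0.02362688 0.02503001] [ 0.40699992 -0.22365323  0.02362688]
[[ 0.3688 -0.0747  0.015 ]
 [ 0.5331 -0.0766  0.015 ]
 [ 0.5307 -0.3072  0.015 ]
 [ 0.3656 -0.3074  0.015 ]]
```

```bash
python3 -m jog '[[-0.2,0.15,4,-0.09],[-0.2,0.15,8,-0.09],[-0.2,0.15,11,-0.09],[-0.2,0.15,13,-0.09],[-0.2,0.15,15,-0.09],[-0.2,0.15,16.0,-0.09],[-0.2,0.15,16.6,-0.09],[-0.2,0.15,16.6,-0.09],[-0.2,0.15,16.6,-0.09]]' 0.25 && python3 -m jog '[[0,0,0,0],[0,0,0,0],[0,0,0,0],[0,0,0,0],[0,0,0,0],[0,0,0,0],[0,0,0,0]]' 1 30
python3 - <<'E'
from h import *
print(bot.get_obs()['gripper_width'],bot.get_obs()['tool_rot']);grab('wrist','w2.png')
E
```

```text
t: 2.0
eef_pos: [0.4073, -0.2219, 0.0058]
tool_rot: [0.0, 0.674, 0.738, 0.0]
contact_force: [-0.2, -1.7, 0.3]
gripper_width: 0.374
grasp_force: 0.0
t: 2.58
eef_pos: [0.4075, -0.2223, 0.0064]
tool_rot: [0.001, 0.675, 0.738, 0.001]
contact_force: [0.4, 0.4, 7.3]
gripper_width: 0.204
grasp_force: 30.9
0.20370221262488783 [1.09403618e-03 6.74605133e-01 7.38177783e-01 5.27773541e-04]
```

View pics/w2.png

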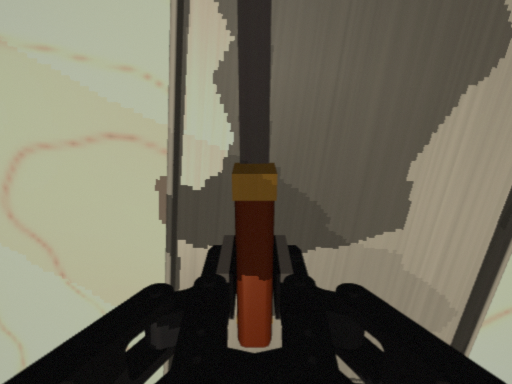

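```bash
python3 -m jog '[[0,0,-0.5,0],[0,0,-1.5,0],[0,0,-4,0],[0,0,-8,0],[0,0,-12,0],[0,0,-15,0],[3,0.7,-18,-0.12],[6,1.7,-18,-0.24],[9,2.6,-18,-0.36],[12,3.5,-18,-0.48],[15,4.4,-18,-0.6],[18,5.2,-18,-0.72],[21,6.1,-18,-0.84],[24,7,-18,-0.96],[27,7.8,-18,-1.08],[30,8.7,-18,-1.2],[33,9.6,-18,-1.32],[36,10.4,-18,-1.44],[39,11.3,-18,-1.56],[39,11.3,-18,-1.56]]'
python3 - <<'E'
from h import *
o=bot.get_obs();p=o['eef_pos'];w,x,y,z=o['tool_rot'];a=2*np.arctan2(y,x)
t=np.array([.5254,.3816]);d=t-p[:2];print(np.degrees(a),'spin',-(np.radians(251.75)-a),'dx',d@[np.cos(a),np.sin(a)]*100,'dy',d@[np.sin(a),-np.cos(a)]*100,p[2],o['q'])
E
```

```text
t: 4.3
eef_pos: [0.4842, 0.1835, 0.1867]
tool_rot: [0.001, -0.046, 0.999, 0.002]
contact_force: [0.2, 0.7, -0.4]
gripper_width: 0.202
grasp_force: 29.8
185.28248238080923 spin -1.1600770280822217 dx -5.926154361433636 dy 19.345752328862094 0.18670374805207973 [-0.16879627  0.29430139 -0.37025086  1.95663689  0.13023474  0.90955384
  1.05870088]
```

```bash
python3 -m jog '[[-0.6,1.9,0,-0.12],[-1.2,3.9,0,-0.24],[-1.8,5.8,0,-0.36],[-2.4,7.7,0,-0.48],[-3,9.7,0,-0.6],[-3.6,11.6,0,-0.72],[-4.2,13.5,0,-0.84],[-4.8,15.4,0,-0.96],[-5.4,17.4,1,-1.08],[-5.9,19.3,2,-1.16],[-5.9,19.3,3,-1.16],[-5.9,19.3,3,-1.16]]'
cat > tin.py <<'E'
import sys
from h import *
c=grab('wrist',sys.argv[1]);P=cloud(c)
o=bot.get_obs();p=o['eef_pos'];w,x,y,z=o['tool_rot'];a=2*np.arctan2(y,x)
print('tcp',np.round(p,4),'yaw',np.degrees(a).round(2),'q',np.round(o['q'],2))
def reg(z0,z1):
  q=P.reshape(-1,3);return q[(q[:,2]>z0)&(q[:,2]<z1)&(np.hypot(q[:,0]-.466,q[:,1]-.2025)<.048)]
q=reg(.081,.089);r=cv2.minAreaRect((q[:,:2]*1000).astype(np.float32));print('top',len(q),np.median(q[:,2]).round(4),np.round(r[0],1),np.round(r[1],1),round(r[2],2))
q=reg(.092,.1);print('lid',len(q),np.median(q[:,2]).round(4),cv2.minEnclosingCircle((q[:,:2]*1000).astype(np.float32)))
E
python3 tin.py w3.png
```

```text
t: 5.3
eef_pos: [0.5262, 0.3729, 0.1534]
tool_rot: [-0.002, -0.581, 0.814, -0.0]
contact_force: [0.1, -0.9, -1.0]
gripper_width: 0.203
grasp_force: 29.8
tcp [0.5269 0.3721 0.1544] yaw 250.91 q [-0.3   0.57 -0.58  1.67  0.36  1.01  1.81]
top 0 nan [0. 0.] [0. 0.] 0.0
lid 0 nan ((0.0, 0.0), 0.0)
  return _methods._mean(a, axis=axis, dtype=dtype,
  ret = ret.dtype.type(ret / rcount)
```

View pics/w3.png

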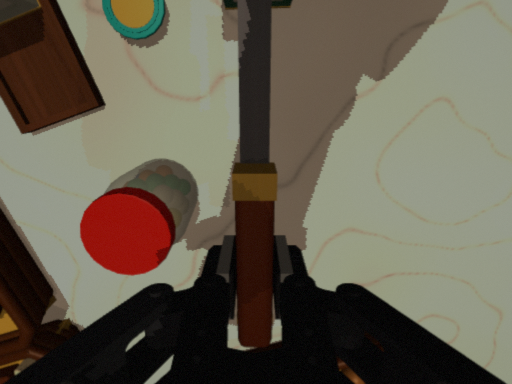

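Wrist view: blade runs straight up the picture at x≈255 towards the tin's edge at (258,3); jar at (135,230) is clear to the left. Approach and check with the fixed cameras.

Run:
```python
from h import *
o=bot.get_obs();p=o['eef_pos'];w,x,y,z=o['tool_rot'];a=2*np.arctan2(y,x)
t=np.array([.5157,.3521]);d=t-p[:2];print(np.degrees(a),'spin',-(np.radians(251.75)-a),'dx',d@[np.cos(a),np.sin(a)]*100,'dy',d@[np.sin(a),-np.cos(a)]*100,p[2])
```

```text
250.90612124998924 spin -0.014728462675302367 dx 2.25945939338592 dy 0.40006899734244 0.15435570118711472
```

```bash
python3 -m jog '[[1,0.2,2,-0.01],[2,0.3,4,-0.01],[2.3,0.4,5,-0.01],[2.3,0.4,5,-0.01],[2.3,0.4,5,-0.01]]'
cat > lv.py <<'E'
import sys
from h import *
o=bot.get_obs();p=np.array(o['eef_pos']);w,x,y,z=o['tool_rot'];a=2*np.arctan2(y,x)
print('tcp',p.round(4),'yaw',np.degrees(a).round(2),'F',np.round(o['contact_force'],2))
ims=[]
for n,b in(('scene',(280,130,370,215)),('side',(190,190,300,280))):
  c=grab(n);P=cloud(c);q=P[b[1]:b[3],b[0]:b[2]].reshape(-1,3)
  q0=q[np.hypot(q[:,0]-.466,q[:,1]-.2025)<.05]
  t=q0[abs(q0[:,2]-.086)<.004];r=cv2.minAreaRect((t[:,:2]*1000).astype(np.float32));print(n,'top',len(t),np.median(t[:,2]).round(4),np.round(r[0],1),np.round(r[1],1),round(r[2],2))
  t=q0[(q0[:,2]>.0915)&(q0[:,2]<.0985)]
  if len(t): print(' lid z',np.median(t[:,2]).round(4),np.round(cv2.minEnclosingCircle((t[:,:2]*1000).astype(np.float32))[0],1))
  # blade: along tool x from tcp
  ux=np.array([np.cos(a),np.sin(a)]);s=(q[:,:2]-p[:2])@ux;l=(q[:,:2]-p[:2])@np.array([ux[1],-ux[0]])
  k=(abs(l)<.012)&(s>.05)&(s<.14)&(abs(q[:,2]-p[2])<.03)
  for s0 in(.06,.075,.09,.105,.115,.122,.128):
    m=k&(abs(s-s0)<.005);
    if m.sum()>3:print('  s',s0,m.sum(),'z-tcp',(np.percentile(q[m,2],[10,50,90])-p[2]).round(4),'lat',np.percentile(l[m],[5,50,95]).round(4))
  im=c['pixels'][b[1]:b[3],b[0]:b[2],::-1];ims.append(cv2.resize(im,(480,480),interpolation=cv2.INTER_CUBIC))
if len(sys.argv)>1: cv2.imwrite('pics/'+sys.argv[1],cv2.resize(np.hstack(ims),(800,400)))
E
python3 lv.py l1.png
```

```text
t: 5.77
eef_pos: [0.5167, 0.3526, 0.106]
tool_rot: [0.0, -0.584, 0.812, -0.0]
contact_force: [-0.3, -0.2, -0.9]
gripper_width: 0.2
grasp_force: 29.9
tcp [0.5167 0.3526 0.106 ] yaw 251.48 F [-0.31 -0.16 -0.87]
scene top 264 0.0856 [468.  202.7] [70.5 58.6] 72.61
 lid z 0.0953 [468.4 202.6]
  s 0.06 22 z-tcp [-0.003  -0.0016 -0.0005] lat [-0.0077 -0.0026  0.0059]
  s 0.075 21 z-tcp [-0.0024 -0.0012 -0.0003] lat [-0.0074 -0.0019  0.0045]
  s 0.09 22 z-tcp [-0.0026 -0.0016  0.    ] lat [-0.0087 -0.0018  0.0057]
  s 0.105 21 z-tcp [-0.0031 -0.0019 -0.0007] lat [-0.008  -0.001   0.0063]
  s 0.115 19 z-tcp [-0.0025 -0.0017 -0.001 ] lat [-0.0089 -0.0028  0.0044]
  s 0.122 32 z-tcp [-0.0208 -0.0028 -0.0005] lat [-0.0099 -0.0007  0.0091]
  s 0.128 33 z-tcp [-0.0212 -0.02   -0.0061] lat [-0.0111 -0.0005  0.0105]
side top 288 0.0857 [464.6 202.7] [71.4 56.5] 71.18
 lid z 0.0952 [464.1 202.1]
  s 0.06 28 z-tcp [-0.0022 -0.0012 -0.0003] lat [-0.0066  0.0007  0.0073]
  s 0.075 28 z-tcp [-0.002  -0.0012 -0.0004] lat [-0.006   0.0006  0.0069]
  s 0.09 26 z-tcp [-0.0023 -0.0011 -0.    ] lat [-0.0051  0.0024  0.0077]
  s 0.105 24 z-tcp [-0.002  -0.0012 -0.0002] lat [-0.0066  0.0004  0.0076]
  s 0.115 26 z-tcp [-0.0019 -0.0011  0.    ] lat [-0.0064  0.0016  0.0076]
  s 0.122 54 z-tcp [-0.0276 -0.0198 -0.0005] lat [-0.0105 -0.0009  0.0092]
  s 0.128 63 z-tcp [-0.0273 -0.0204 -0.0053] lat [-0.0112 -0.0006  0.0112]
```

View pics/l1.png

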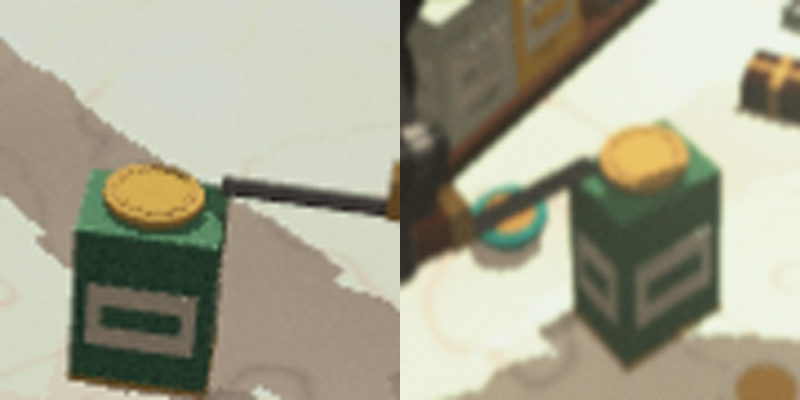

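Left: blade tip level right at the tin's short top edge (225,190); right: same at (590,165). Height and lateral alignment agree with the computed ones.

```bash
python3 -m jog '[[0.1,0,0.6,0],[0.2,0,1.1,0],[0.2,0,1.5,0],[0.2,0,1.57,0],[0.2,0,1.57,0],[0.2,0,1.57,0]]'; python3 lv.py
```

```text
t: 6.37
eef_pos: [0.5156, 0.3514, 0.0895]
tool_rot: [-0.0, -0.585, 0.811, 0.0]
contact_force: [0.1, 0.2, -0.1]
gripper_width: 0.201
grasp_force: 29.9
tcp [0.5156 0.3514 0.0895] yaw 251.57 F [ 0.08  0.2  -0.09]
scene top 290 0.0858 [468.6 209. ] [84.  60.2] 76.11
 lid z 0.0952 [467.2 202. ]
  s 0.06 20 z-tcp [-0.0033 -0.0017 -0.0006] lat [-0.0089 -0.0032  0.0056]
  s 0.075 21 z-tcp [-0.0023 -0.0016 -0.0008] lat [-0.0071 -0.0028  0.0054]
  s 0.09 21 z-tcp [-0.0033 -0.0024 -0.0003] lat [-0.0086 -0.0003  0.0049]
  s 0.105 21 z-tcp [-0.0033 -0.0014 -0.0003] lat [-0.007  -0.0028  0.0036]
  s 0.115 19 z-tcp [-0.003  -0.001   0.0002] lat [-0.0084 -0.0023  0.0062]
  s 0.122 30 z-tcp [-0.0193 -0.0026 -0.001 ] lat [-0.0104 -0.0036  0.0088]
  s 0.128 28 z-tcp [-0.0043 -0.0034  0.0018] lat [-0.0104 -0.0012  0.0079]
side top 346 0.0859 [467.4 208.5] [86.6 57. ] 72.33
 lid z 0.0953 [464.2 202.1]
  s 0.06 29 z-tcp [-0.0033 -0.0018 -0.0009] lat [-0.0057  0.0004  0.0076]
  s 0.075 27 z-tcp [-0.0023 -0.0017 -0.0007] lat [-0.006   0.0016  0.0066]
  s 0.09 28 z-tcp [-0.0026 -0.0016 -0.0007] lat [-0.0057  0.0012  0.0073]
  s 0.105 24 z-tcp [-0.0027 -0.0016 -0.0006] lat [-0.006   0.0015  0.0078]
  s 0.115 24 z-tcp [-0.0025 -0.0017 -0.0009] lat [-0.0066  0.0006  0.0069]
  s 0.122 82 z-tcp [-0.0273 -0.0125 -0.0014] lat [-0.009   0.003   0.0112]
  s 0.128 50 z-tcp [-0.0218 -0.004  -0.0015] lat [-0.0104  0.0036  0.0114]
```

```bash
python3 -m jog '[[0,0,-0.08,0],[0.3,0,-0.08,0],[0.5,0,-0.08,0],[0.7,0,-0.08,0],[0.85,0,-0.08,0],[0.85,0,-0.08,0],[0.85,0,-0.08,0]]';  python3 -m jog '[[0.1,0,0,0],[0.2,0,0,0],[0.2,0,0,0],[0.2,0,0,0]]'; python3 lv.py l2.png | grep -v "  s"
```

```text
t: 7.05
eef_pos: [0.513, 0.3431, 0.0904]
tool_rot: [0.0, -0.585, 0.811, -0.0]
contact_force: [-0.9, -0.2, -0.1]
gripper_width: 0.204
grasp_force: 29.9
t: 7.38
eef_pos: [0.5124, 0.3413, 0.0904]
tool_rot: [0.0, -0.585, 0.811, -0.0]
contact_force: [0.3, -0.0, -1.0]
gripper_width: 0.202
grasp_force: 29.9
tcp [0.5124 0.3413 0.0904] yaw 251.57 F [ 0.32 -0.02 -1.03]
scene top 284 0.086 [470.  208.9] [83.6 56.6] 73.64
 lid z 0.0953 [467.3 202.3]
side top 340 0.0859 [466.3 208.8] [85.4 55.8] 71.09
 lid z 0.0953 [463.5 203.4]
```

View pics/l2.png

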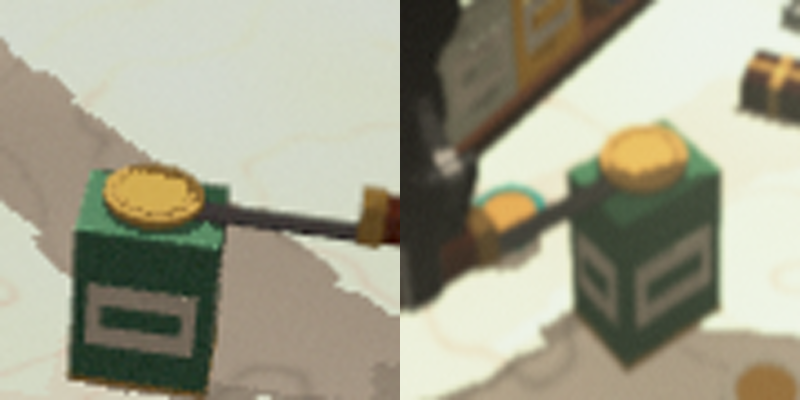

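```bash
python3 -m jog '[[0,0,0.5,0],[0,0,1,0],[0,0,1.5,0],[0,0,2.1,0],[0.1,0,2.5,0],[0.15,0,3,0],[0.25,0,3.5,0],[0.35,0,4,0],[0.35,0,4,0]]' 1 20; python3 lv.py | grep -v "  s"; python3 -m jog '[[0.1,0,0.4,0],[0.25,0,0.8,0],[0.4,0,1.2,0],[0.55,0,1.6,0],[0.65,0,1.9,0],[0.65,0,1.9,0],[0.65,0,1.9,0]]'; python3 lv.py l3.png | grep -v "  s"
```

```text
t: 8.23
eef_pos: [0.5106, 0.3374, 0.0492]
tool_rot: [-0.001, -0.585, 0.811, -0.0]
contact_force: [-0.1, 1.1, 0.3]
gripper_width: 0.2
grasp_force: 30.9
tcp [0.5106 0.3374 0.0492] yaw 251.58 F [-0.1   1.14  0.35]
scene top 298 0.0857 [470. 209.] [84.1 58.9] 74.81
 lid z 0.0965 [467.3 203.3]
side top 357 0.0857 [466.  209.4] [86.6 56.5] 73.41
 lid z 0.0967 [464.6 202.2]
t: 8.92
eef_pos: [0.509, 0.3315, 0.031]
tool_rot: [-0.0, -0.585, 0.811, -0.0]
contact_force: [0.9, 1.2, -0.2]
gripper_width: 0.199
grasp_force: 31.4
tcp [0.509  0.3315 0.031 ] yaw 251.57 F [ 0.93  1.22 -0.2 ]
scene top 293 0.0858 [469.8 209. ] [83.3 56.7] 73.91
 lid z 0.0963 [468.9 206.3]
side top 350 0.0858 [466.2 207.2] [82.3 56.6] 72.04
 lid z 0.0962 [465.8 203.9]
```

View pics/l3.png

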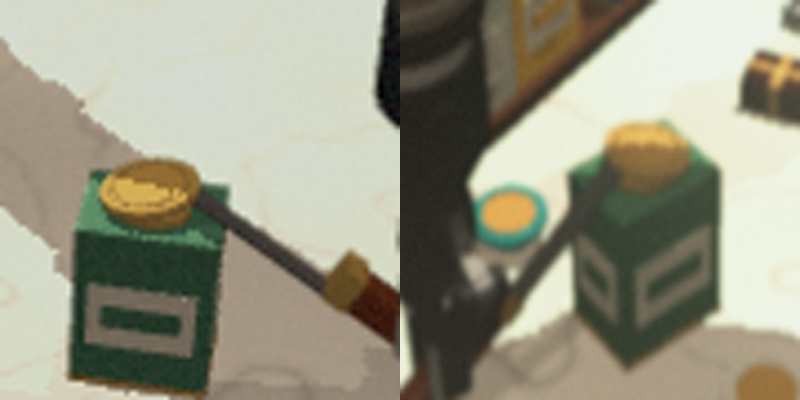

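Left: lid tilted, its near rim raised with the blade under it (200,200); right view confirms. Prised. Retract horizontally, then raise.

```bash
python3 -m jog '[[0,0,0,0],[-0.2,0,-0.0,0],[-0.6,0,0,0],[-1.2,0,0,0],[-2,0,0,0],[-3,0,0,0],[-4,0,0,0],[-5,0,0,0],[-5,0,-3,0],[-5,0,-7,0],[-5,0,-11,0],[-5,0,-15,0],[-5,0,-16,0],[-5,0,-16,0]]' 1 30
python3 lv.py | grep -v "  s"
python3 - <<'E'
from h import *
o=bot.get_obs();p=o['eef_pos'];w,x,y,z=o['tool_rot'];a=2*np.arctan2(y,x)
t=np.array([.407,-.165]);d=t-p[:2];print(np.degrees(a)%360,'dx',d@[np.cos(a),np.sin(a)]*100,'dy',d@[np.sin(a),-np.cos(a)]*100,p[2],np.round(o['q'],2))
E
```

```text
t: 10.18
eef_pos: [0.5267, 0.3822, 0.1961]
tool_rot: [0.004, -0.585, 0.811, 0.0]
contact_force: [-0.5, 0.5, -1.2]
gripper_width: 0.207
grasp_force: 31.3
tcp [0.5267 0.3822 0.1961] yaw 251.6 F [-0.46  0.49 -1.15]
scene top 288 0.0858 [468.4 202.7] [70.5 58.6] 73.01
 lid z 0.0966 [467.8 202.5]
side top 348 0.0856 [464.  202.3] [72.  55.2] 71.93
 lid z 0.0967 [463.6 201.1]
251.58963309962863 dx 55.390732342165364 dy -6.013943486068908 0.19101512485691968 [-0.3   0.54 -0.6   1.63  0.34  1.08  1.83]
```

```bash
python3 -m jog '[[4,-0.4,0,0],[8,-0.8,0,0],[12,-1.3,0,0],[16,-1.7,0,0],[20,-2.2,0,0],[24,-2.6,0,0],[28,-3,0,-0.05],[32,-3.5,0,-0.1],[36,-3.9,0,-0.15],[40,-4.3,0,-0.2],[44,-4.8,0,-0.25],[48,-5.2,0,-0.3],[52,-5.6,2,-0.32],[55.4,-6,6,-0.32],[55.4,-6,9,-0.32],[55.4,-6,11,-0.32],[55.4,-6,11,-0.32],[55.4,-6,11,-0.32]]'
python3 - <<'E'
from h import *
o=bot.get_obs();p=o['eef_pos'];w,x,y,z=o['tool_rot'];print(2*np.degrees(np.arctan2(y,x))%360,p,np.round(o['q'],2))
grab('wrist','w4.png');grab('side','s4.png')
E
```

```text
t: 11.78
eef_pos: [0.4015, -0.1666, 0.0762]
tool_rot: [-0.002, -0.705, 0.709, 0.005]
contact_force: [-0.7, 1.0, -0.1]
gripper_width: 0.204
grasp_force: 31.3
269.65250722358456 [ 0.40152382 -0.16663365  0.07621908] [ 0.96  0.46 -0.84  2.19  0.52  0.71  2.9 ]
```

View pics/s4.png

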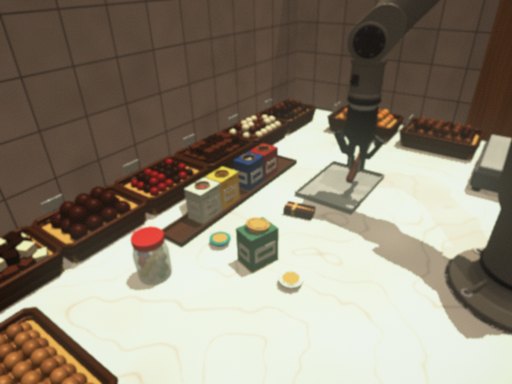

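```bash
python3 -m jog '[[0,-0.3,1.5,0],[0,-0.5,3,0],[0,-0.5,4.4,0],[0,-0.5,4.8,0],[0,-0.5,5.2,0],[0,-0.5,5.6,0],[0,-0.5,6,0],[0,-0.5,6.4,0],[0,-0.5,6.8,0],[0,-0.5,6.8,0],[0,-0.5,6.8,0]]' 1 20
python3 - <<'E'
from h import *
o=bot.get_obs();p=o['eef_pos'];w,x,y,z=o['tool_rot'];print(2*np.degrees(np.arctan2(y,x))%360,p,np.round(o['q'],2))
c=grab('scene');P=cloud(c)[170:235,80:200].reshape(-1,3)
for y0 in np.arange(-.30,-.10,.02):
  m=(abs(P[:,1]-y0)<.008)&(abs(P[:,0]-.407)<.02)&(P[:,2]<.1)&(P[:,2]>.0065);print(y0.round(2),m.sum(),np.percentile(P[m,2],[10,50,90]).round(4) if m.any() else '')
E
```

```text
t: 12.8
eef_pos: [0.4142, -0.1663, 0.0151]
tool_rot: [0.001, -0.706, 0.708, -0.002]
contact_force: [1.0, -2.3, 4.3]
gripper_width: 0.201
grasp_force: 33.5
269.8801833297959 [ 0.41415831 -0.16628752  0.01512748] [ 0.83  0.57 -0.72  2.21  0.68  0.59  2.75]
-0.3 8 [0.0492 0.05   0.0512]
-0.28 30 [0.0445 0.0464 0.0492]
-0.26 30 [0.039  0.0415 0.0431]
-0.24 32 [0.0338 0.0359 0.0375]
-0.22 32 [0.0295 0.0321 0.0453]
-0.2 77 [0.0278 0.0408 0.0455]
-0.18 27 [0.0224 0.0326 0.0392]
-0.16 50 [0.0224 0.0374 0.0614]
-0.14 73 [0.0126 0.0242 0.0297]
-0.12 24 [0.0121 0.0216 0.0245]
```

```bash
python3 -m jog '[[0,0,0.2,0],[0,0,0.4,0],[0,0,0.6,0],[0,0,0.6,0],[0,0,0.6,0],[0,0,0.6,0]]'; python3 -m jog '[[0,0,0,0],[0,0,0,0],[0,0,0,0],[0,0,0,0]]' 0.45;python3 - <<'E'
from h import *
o=bot.get_obs();p=o['eef_pos'];print(p,np.round(o['q'],2))
c=grab('scene');P=cloud(c)[170:235,80:200].reshape(-1,3)
for y0 in np.arange(-.30,-.10,.02):
  m=(abs(P[:,1]-y0)<.008)&(abs(P[:,0]-.407)<.02)&(P[:,2]<.1)&(P[:,2]>.0035);print(y0.round(2),m.sum(),np.percentile(P[m,2],[10,50,90]).round(4) if m.any() else '')
E
```

```text
t: 13.35
eef_pos: [0.4139, -0.1663, 0.009]
tool_rot: [0.001, -0.706, 0.708, -0.002]
contact_force: [0.4, -3.9, 6.4]
gripper_width: 0.199
grasp_force: 34.5
t: 13.68
eef_pos: [0.4117, -0.1649, 0.0075]
tool_rot: [0.0, -0.707, 0.708, 0.0]
contact_force: [0.0, -0.0, -0.5]
gripper_width: 0.273
grasp_force: 0.0
[ 0.41170051 -0.16493476  0.00749006] [ 0.82  0.58 -0.7   2.21  0.7   0.58  2.74]
-0.3 33 [0.0037 0.0046 0.0057]
-0.28 37 [0.0038 0.0051 0.0068]
-0.26 37 [0.0036 0.0044 0.0062]
-0.24 36 [0.0037 0.0048 0.0057]
-0.22 48 [0.0042 0.012  0.0244]
-0.2 71 [0.0077 0.0191 0.0237]
-0.18 43 [0.0071 0.0187 0.0235]
-0.16 49 [0.0136 0.0302 0.0494]
-0.14 74 [0.0083 0.02   0.0241]
-0.12 48 [0.0037 0.0092 0.0227]
```

```bash
python3 -m jog '[[0,0,-2,0],[0,0,-6,0],[0,0,-10,0],[0,0,-14,0],[-2,-0.3,-18,0],[-6,-0.9,-18,0.05],[-10,-1.5,-18,0.1],[-14,-2.1,-18,0.15],[-18,-2.7,-18,0.2],[-22,-3.2,-18,0.25],[-26,-3.8,-18,0.3],[-30,-4.4,-17,0.32],[-34,-5,-15,0.32],[-36.7,-5.4,-13,0.32],[-36.7,-5.4,-12,0.32],[-36.7,-5.4,-12,0.32],[-36.7,-5.4,-12,0.32]]' && python3 -m jog '[[0,0,0,0],[0,0,0,0],[0,0,0,0]]' -1
cat > lid.py <<'E'
from h import *
for n,b in(('wrist',(0,0,512,384)),('scene',(280,130,370,215)),('side',(190,190,300,280))):
  c=grab(n,'lid_'+n+'.png');P=cloud(c);o=bot.get_obs();p=o['eef_pos'];w,x,y,z=o['tool_rot'];a=2*np.arctan2(y,x)
  q=P[b[1]:b[3],b[0]:b[2]].reshape(-1,3);q=q[np.hypot(q[:,0]-.466,q[:,1]-.2025)<.05]
  t=q[abs(q[:,2]-.086)<.003];r=cv2.minAreaRect((t[:,:2]*1000).astype(np.float32));print(n,'top',len(t),np.round(r[0],1),np.round(r[1],1),round(r[2],1))
  t=q[(q[:,2]>.0925)&(q[:,2]<.106)];print(' lid',len(t),np.percentile(t[:,2],[2,50,98]).round(4),np.round(cv2.minEnclosingCircle((t[:,:2]*1000).astype(np.float32)),1) if 0 else np.round(cv2.minEnclosingCircle((t[:,:2]*1000).astype(np.float32))[0],1))
  A=np.c_[t[:,:2]-[.466,.2025],np.ones(len(t))];print(' plane',np.linalg.lstsq(A,t[:,2],rcond=None)[0].round(4))
print('tcp',p,np.degrees(a)%360,np.round(o['q'],2))
E
python3 lid.py
```

```text
t: 15.15
eef_pos: [0.4655, 0.2009, 0.1268]
tool_rot: [-0.001, -0.585, 0.811, 0.0]
contact_force: [0.9, 0.7, 0.1]
gripper_width: 0.274
grasp_force: 0.0
t: 15.4
eef_pos: [0.4671, 0.2003, 0.1282]
tool_rot: [0.0, -0.584, 0.812, -0.001]
contact_force: [-0.4, -0.7, 0.8]
gripper_width: 0.692
grasp_force: 0.0
wrist top 3446 [465.3 203.3] [71.1 54.2] 72.5
 lid 4863 [0.0947 0.0986 0.1019] [464.4 201.3]
 plane [0.0416 0.1337 0.099 ]
scene top 268 [467.7 202.9] [70.3 57.2] 72.3
 lid 236 [0.0935 0.0977 0.1012] [466.9 199.7]
 plane [0.0094 0.1255 0.0977]
side top 328 [464.5 202.6] [70.7 55.8] 73.3
 lid 273 [0.0939 0.0978 0.1006] [463.2 200.3]
 plane [0.0583 0.0901 0.0977]
tcp [0.46684325 0.20089102 0.12790762] 251.48608410549474 [ 0.26  0.53 -0.99  2.    0.56  0.92  1.79]
```

```bash
python3 -m jog '[[0,0,-4,0],[0,0,-4,0],[0,0,-4,0],[0,0,-4,0]]' -0.27
python3 - <<'E'
from h import *
o=bot.get_obs();p=np.array(o['eef_pos']);w,x,y,z=o['tool_rot'];a=2*np.arctan2(y,x);print(p,o['gripper_width'])
ux=np.array([np.cos(a),np.sin(a)]);uy=np.array([ux[1],-ux[0]])
for n in('scene','side','wrist'):
  c=grab(n);P=cloud(c).reshape(-1,3);s=(P[:,:2]-p[:2])@ux;l=(P[:,:2]-p[:2])@uy
  for sg in(1,-1):
    m=(abs(s)<.014)&(sg*l>.02)&(sg*l<.055)&(P[:,2]>.11)&(P[:,2]<p[2]+.06)
    if m.sum()>5:
      f=P[m];low=f[:,2]<f[:,2].min()+.006;print(n,sg,m.sum(),'zmin-tcp',(np.sort(f[:,2])[:6]-p[2]).round(4),'lat',(l[m][low]).min().round(4),l[m][low].max().round(4))
E
```

```text
t: 15.88
eef_pos: [0.4665, 0.2011, 0.1675]
tool_rot: [0.0, -0.584, 0.811, -0.0]
contact_force: [-0.8, -0.1, -0.4]
gripper_width: 0.636
grasp_force: 0.0
[0.46651324 0.20114263 0.16749262] 0.6357514315683683
scene 1 41 zmin-tcp [0.0058 0.008  0.0083 0.0095 0.0096 0.0099] lat 0.0216 0.0285
scene -1 188 zmin-tcp [0.0037 0.0041 0.0047 0.0048 0.0051 0.0051] lat -0.037 -0.0317
side 1 260 zmin-tcp [0.003  0.0033 0.0034 0.0038 0.0039 0.0048] lat 0.0275 0.0352
side -1 327 zmin-tcp [0.0035 0.0036 0.0037 0.0039 0.0043 0.0043] lat -0.0315 -0.0256
wrist 1 5260 zmin-tcp [0.0037 0.0041 0.0041 0.0046 0.0047 0.0049] lat 0.0277 0.0342
wrist -1 5403 zmin-tcp [0.0037 0.0041 0.0043 0.0043 0.0045 0.0046] lat -0.033 -0.026
```

```bash
python3 -m jog '[[0,0.1,2,0],[0,0.1,4,0],[0,0.1,6,0],[0,0.1,7.2,0],[0,0.1,7.8,0],[0,0.1,8.1,0],[0,0.1,8.1,0],[0,0.1,8.1,0]]' -0.38 20; python3 -m jog '[[0,0,0,0],[0,0,0,0],[0,0,0,0],[0,0,0,0],[0,0,0,0]]' 1 20; python3 lid.py
```

```text
t: 16.7
eef_pos: [0.4658, 0.2024, 0.087]
tool_rot: [0.0, -0.585, 0.811, -0.0]
contact_force: [0.6, -0.0, -0.6]
gripper_width: 0.688
grasp_force: 0.0
t: 17.12
eef_pos: [0.4659, 0.2024, 0.0869]
tool_rot: [0.001, -0.585, 0.811, -0.0]
contact_force: [-0.0, 0.6, 1.6]
gripper_width: 0.566
grasp_force: 20.5
wrist top 4896 [465.4 203.4] [71.5 54.3] 72.5
 lid 8274 [0.0946 0.0979 0.1041] [463.6 196.2]
 plane [0.0287 0.0822 0.0984]
scene top 233 [467.8 203. ] [70.5 57.3] 73.3
 lid 157 [0.0933 0.0977 0.1047] [473.7 205.6]
 plane [0.0687 0.0482 0.0972]
side top 266 [464.1 202.6] [70.2 57. ] 71.8
 lid 270 [0.0934 0.0975 0.105 ] [462.5 205.7]
 plane [-0.0202 -0.0145  0.0982]
tcp [0.46592601 0.2024153  0.08680257] 251.57974063368238 [ 0.21  0.58 -0.94  2.03  0.63  0.85  1.73]
```

```bash
python3 -m jog '[[0,0,-0.2,0],[0,0,-0.5,0],[0,0,-0.9,0],[0,0,-1.4,0],[0,0,-2,0],[0,0,-3,0],[0,0,-4,0],[0,0,-6,0],[0,0,-8,0],[0,0,-8,0],[0,0,-8,0]]'
python3 - <<'E'
from h import *
ims=[]
for n,b in(('scene',(270,100,370,220)),('side',(200,160,300,280)),('wrist',(130,150,390,384))):
  c=grab(n);ims.append(cv2.resize(c['pixels'][b[1]:b[3],b[0]:b[2],::-1],(266,320)))
cv2.imwrite('pics/l5.png',np.hstack(ims))
c=grab('scene');P=cloud(c).reshape(-1,3);o=bot.get_obs();p=o['eef_pos'];q=P[(np.hypot(P[:,0]-.466,P[:,1]-.2025)<.06)]
t=q[abs(q[:,2]-.086)<.004];r=cv2.minAreaRect((t[:,:2]*1000).astype(np.float32));print('tin top',len(t),np.median(t[:,2]),np.round(r[0],1),np.round(r[1],1),round(r[2],1))
for n in('scene','side'):
  c=grab(n);P=cloud(c);h=cv2.cvtColor(c['pixels'],cv2.COLOR_RGB2HSV);m=(h[...,0]>15)&(h[...,0]<32)&(h[...,1]>90)&(abs(P[...,2]-.175)<.04)&(np.hypot(P[...,0]-.466,P[...,1]-.2025)<.05)
  t=P[m];
  if len(t)>5: print(n,len(t),np.percentile(t[:,2],[2,20,50,80,98]).round(4),t[:,:2].min(0),t[:,:2].max(0))
print(p)
E
```

```text
t: 18.18
eef_pos: [0.4662, 0.2023, 0.1679]
tool_rot: [0.001, -0.585, 0.811, -0.001]
contact_force: [-0.1, -0.5, -1.2]
gripper_width: 0.563
grasp_force: 21.2
tin top 394 0.08593627299648632 [467.4 202.9] [70.5 60.5] 72.7
scene 100 [0.1647 0.1735 0.1761 0.1782 0.1894] [0.44273637 0.17590329] [0.49925208 0.22242626]
side 190 [0.1631 0.1746 0.176  0.1773 0.1784] [0.4440908  0.18015138] [0.49039996 0.22464933]
[0.46494041 0.20144936 0.16568421]
```

View pics/l5.png

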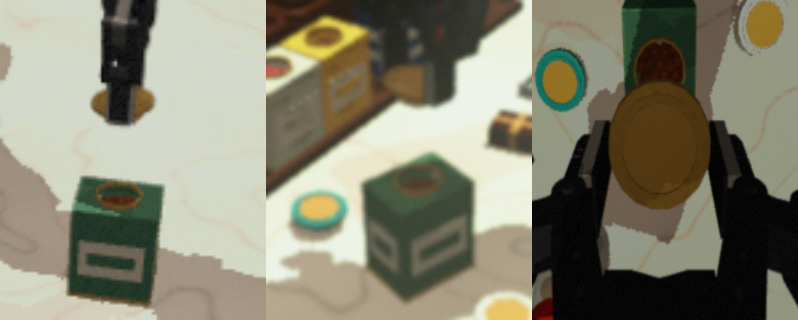

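Left/middle: tin stands open, lid held above it between the fingers; right (wrist): lid level-ish at (660,145). Now the tray.

```bash
python3 -m jog '[[3.7,-1.3,0,0],[7.4,-2.6,0,0],[11,-4,0,0],[14.7,-5.3,0,0],[18.4,-6.6,0,0],[22,-7.9,0,0],[25.8,-9.2,0,0],[29.5,-10.6,0,0],[33.2,-11.9,2,0],[36.9,-13.2,5,0],[36.9,-13.2,8,0],[36.9,-13.2,10,0],[36.9,-13.2,11,0],[36.9,-13.2,11,0],[36.9,-13.2,11,0]]'
python3 - <<'E'
from h import *
o=bot.get_obs();p=o['eef_pos'];print(p,np.round(o['q'],2))
for n in('scene','side'):
  c=grab(n);P=cloud(c);h=cv2.cvtColor(c['pixels'],cv2.COLOR_RGB2HSV);m=(h[...,0]>12)&(h[...,0]<34)&(h[...,1]>80)&(abs(P[...,2]-p[2])<.03)&(np.hypot(P[...,0]-p[0],P[...,1]-p[1])<.035)
  t=P[m]-p;print(n,len(t))
  if len(t)>5:
    print(np.percentile(t[:,2],[2,20,50,80,98]).round(4),t[:,:2].min(0),t[:,:2].max(0))
E
```

```text
t: 19.73
eef_pos: [0.4744, -0.1888, 0.0567]
tool_rot: [0.0, -0.585, 0.811, 0.0]
contact_force: [1.1, -0.5, 0.7]
gripper_width: 0.568
grasp_force: 21.2
[ 0.47442339 -0.18876913  0.05671697] [ 0.94  0.62 -0.87  2.04  0.67  0.8   2.49]
scene 165
[-0.0042  0.0088  0.0107  0.0121  0.0143] [-0.02784635 -0.00836705] [0.02864832 0.02405983]
side 97
[-0.0022  0.0085  0.0113  0.0128  0.0209] [-0.02111551 -0.02187182] [0.02413777 0.02319495]
```

```bash
python3 -m jog '[[0,0,1.5,0],[0,0,3,0],[0,0,3.8,0],[0,0,4.2,0],[0,0,4.5,0],[0,0,4.7,0],[0,0,4.7,0],[0,0,4.7,0]]'; python3 -m jog '[[0,0,0,0],[0,0,0,0],[0,0,0,0]]' -0.38;  python3 -m jog '[[0,0,-1,0],[0,0,-3,0],[0,0,-7,0],[0,0,-11,0],[0,0,-15,0],[0,0,-15,0],[0,0,-15,0]]'
python3 - <<'E'
from h import *
o=bot.get_obs();p=o['eef_pos'];print(p,np.round(o['q'],2))
for n in('wrist','scene','side'):
  c=grab(n);P=cloud(c);h=cv2.cvtColor(c['pixels'],cv2.COLOR_RGB2HSV);m=(h[...,0]>12)&(h[...,0]<34)&(h[...,1]>80)&(P[...,2]<.04)&(P[...,2]>.012)&(np.hypot(P[...,0]-.475,P[...,1]+.19)<.045)&(P[...,0]>.435)
  t=P[m]
  if len(t)>5:
    A=np.c_[t[:,:2]-t[:,:2].mean(0),np.ones(len(t))];print(n,len(t),np.percentile(t[:,2],[2,50,98]).round(4),(t.min(0)+t.max(0))/2,np.linalg.lstsq(A,t[:,2],rcond=None)[0].round(3))
E
```

```text
t: 20.5
eef_pos: [0.4749, -0.1891, 0.0106]
tool_rot: [0.001, -0.585, 0.811, -0.0]
contact_force: [-1.5, 1.6, 5.5]
gripper_width: 0.569
grasp_force: 21.7
t: 20.75
eef_pos: [0.4743, -0.1901, 0.0098]
tool_rot: [0.0, -0.585, 0.811, -0.0]
contact_force: [0.4, 0.2, 0.2]
gripper_width: 0.692
grasp_force: 0.0
t: 21.33
eef_pos: [0.4755, -0.1904, 0.1623]
tool_rot: [0.001, -0.585, 0.811, -0.002]
contact_force: [-0.4, -0.8, -0.6]
gripper_width: 0.692
grasp_force: 0.0
[ 0.475506   -0.19036667  0.16226433] [ 1.06  0.47 -1.01  1.96  0.49  0.96  2.63]
wrist 2025 [0.0198 0.0215 0.023 ] [ 0.4742467  -0.18900165  0.02012459] [0.002 0.006 0.021]
scene 260 [0.0158 0.0204 0.0231] [ 0.47758308 -0.18881552  0.01868459] [-0.036 -0.007  0.02 ]
side 124 [0.0169 0.0203 0.0225] [ 0.4723466  -0.18910749  0.01918384] [ 0.006 -0.03   0.02 ]
```

```bash
python3 -m jog '[[-1.3,-0.6,-1,0.12],[-2.6,-1.2,-2,0.24],[-3.9,-1.8,-2,0.36],[-5.2,-2.4,-2,0.48],[-6.5,-3,-2,0.6],[-7.8,-3.6,-2,0.72],[-9,-4.2,-2,0.84],[-10,-4.8,-2,0.96],[-11,-5.4,-2,1.08],[-12,-6,-2,1.2],[-13.5,-6.6,-2,1.32],[-15,-7.2,-2,1.44],[-16.5,-7.8,-2,1.56],[-18,-8.4,-2,1.68],[-19.5,-9,-2,1.8],[-21,-9.6,-2,1.92],[-22,-10.3,-2,2.04],[-23,-11,-2,2.16],[-24,-11.5,-2,2.28],[-25.5,-12,-2,2.4]]' 1 20
python3 -m jog '[[0,0,0,0.12],[0,0,0,0.24],[0,0,0,0.36],[0,0,0,0.42],[0,0,0,0.42],[0,0,0,0.42]]'
cat > row.py <<'E'
from h import *
o=bot.get_obs();p=o['eef_pos'];w,x,y,z=o['tool_rot'];print('tcp',p,'yaw',2*np.degrees(np.arctan2(y,x))%360,np.round(o['q'],2))
for n in('scene','side'):
  c=grab(n,'row_'+n+'.png');P=cloud(c);h=cv2.cvtColor(c['pixels'],cv2.COLOR_RGB2HSV)
  for nm,lo,hi in(('blue',(100,120,30),(125,255,255)),('yellow',(18,130,60),(32,255,255)),('red',(0,150,60),(8,255,255)),('green',(65,80,20),(90,255,255))):
    m=(cv2.inRange(h,lo,hi)>0)&(abs(P[...,2]-.0925)<.005)&(abs(P[...,0]-.67)<.035)&(abs(P[...,1]-.01)<.25)
    q=P[m]
    if len(q)>20: r=cv2.minAreaRect((q[:,:2]*1000).astype(np.float32));print(n,nm,len(q),'z',np.median(q[:,2]).round(4),'y',np.percentile(q[:,1],[1,99]).round(4),'x',np.percentile(q[:,0],[1,99]).round(4),round(r[2],1))
E
python3 row.py
```

```text
t: 23.15
eef_pos: [0.6677, 0.0132, 0.177]
tool_rot: [-0.001, 0.547, 0.837, -0.002]
contact_force: [-0.4, -0.4, -1.2]
gripper_width: -0.001
grasp_force: 0.0
t: 23.65
eef_pos: [0.6676, 0.0142, 0.1778]
tool_rot: [-0.001, 0.706, 0.708, -0.001]
contact_force: [-0.5, -0.2, -0.2]
gripper_width: -0.003
grasp_force: 0.0
tcp [0.66763413 0.014232   0.17778098] yaw 90.14745080875605 [ 0.13  0.54 -0.34  1.6   0.2   1.04 -0.27]
scene blue 560 z 0.0937 y [-0.0789 -0.0107] x [0.6449 0.7003] 88.6
scene yellow 755 z 0.094 y [-0.1261  0.1548] x [0.6459 0.7003] 1.0
scene red 600 z 0.0935 y [-0.1514  0.077 ] x [0.6436 0.6992] 0.1
side blue 57 z 0.094 y [-0.0715 -0.0105] x [0.6433 0.6943] 8.0
side yellow 218 z 0.0938 y [0.0359 0.1058] x [0.6419 0.6946] 0.7
side red 119 z 0.0939 y [-0.1532  0.0992] x [0.6416 0.696 ] 0.5
```

```bash
python3 -m jog '[[0,0.2,4,0],[0,0.2,8,0],[0,0.2,11,0],[0,0.2,12.5,0],[0,0.2,13.3,0],[0,0.2,13.3,0],[0.6,0.2,13.3,0],[1,0.2,13.3,0],[1.3,0.2,13.3,0],[1.6,0.2,13.3,0],[1.9,0.2,13.3,0],[2.2,0.2,13.3,0],[2.5,0.2,13.3,0],[2.8,0.2,13.3,0],[3,0.2,13.3,0],[3.05,0.2,13.3,0],[3.05,0.2,13.3,0]]'
python3 -m jog '[[-1,0,0,0],[-2.5,0,0,0],[-3.6,0,0,0],[-4,0,0,0],[-4.3,0,0,0],[-4.6,0,0,0],[-4.9,0,0,0],[-5.2,0,0,0],[-5.5,0,0,0],[-5.8,0,0,0],[-5.95,0,0,0],[-5.95,0,0,0]]'; python3 -m jog '[[1,0,0,0],[3,0,-1,0],[3,0,-5,0],[3,0,-9,0],[3,0,-13,0],[3,0,-13,0]]'; python3 row.py
```

```text
t: 25.17
eef_pos: [0.6704, 0.0452, 0.0463]
tool_rot: [-0.0, 0.707, 0.707, 0.0]
contact_force: [-0.1, -3.2, 0.9]
gripper_width: -0.001
grasp_force: 0.0
t: 26.17
eef_pos: [0.6705, -0.0155, 0.0464]
tool_rot: [0.0, 0.707, 0.707, -0.0]
contact_force: [-0.2, 1.0, 0.4]
gripper_width: 0.002
grasp_force: 0.0
t: 26.67
eef_pos: [0.6755, 0.0164, 0.186]
tool_rot: [0.005, 0.707, 0.707, 0.005]
contact_force: [1.4, 1.8, 0.9]
gripper_width: 0.001
grasp_force: 0.0
tcp [0.67551206 0.01640236 0.18599606] yaw 89.99787639995542 [ 0.12  0.54 -0.34  1.59  0.2   1.04 -0.28]
scene blue 554 z 0.0936 y [-0.0958 -0.0284] x [0.645  0.7007] 0.2
scene yellow 766 z 0.0939 y [-0.1306  0.1716] x [0.6449 0.6997] 0.4
scene red 576 z 0.0935 y [-0.1662 -0.0515] x [0.6442 0.6999] 88.7
side blue 49 z 0.0939 y [-0.0861 -0.0277] x [0.6424 0.6939] 3.2
side yellow 217 z 0.0937 y [0.0577 0.1237] x [0.6407 0.695 ] 87.3
side red 111 z 0.094 y [-0.1657  0.1341] x [0.6413 0.6956] 87.8
```

```bash
python3 -m jog '[[2,-2.2,0,0.05],[4.5,-5,0,0.1],[7,-8,0,0.15],[9.5,-11,0,0.2],[12,-13.5,0,0.25],[14.5,-16,0,0.3],[17,-18.5,0,0.31],[18.8,-20.4,0,0.31],[18.8,-20.4,1,0.31],[18.8,-20.4,2,0.31],[18.8,-20.4,2,0.31],[18.8,-20.4,2,0.31]]' -1
python3 - <<'E'
from h import *
for n in('wrist','scene','side'):
  c=grab(n);P=cloud(c).reshape(-1,3);q=P[np.hypot(P[:,0]-.466,P[:,1]-.2025)<.05];t=q[abs(q[:,2]-.088)<.004];r=cv2.minAreaRect((t[:,:2]*1000).astype(np.float32));print(n,len(t),np.median(t[:,2]).round(4),np.round(r[0],1),np.round(r[1],1),round(r[2],1))
o=bot.get_obs();p=o['eef_pos'];w,x,y,z=o['tool_rot'];a=2*np.arctan2(y,x);d=np.array([.4657,.203])-p[:2]
print('tcp',p,'yaw',np.degrees(a)%360,'dx',d@[np.cos(a),np.sin(a)]*100,'dy',d@[np.sin(a),-np.cos(a)]*100,np.round(o['q'],2))
E
```

```text
t: 27.77
eef_pos: [0.4664, 0.2015, 0.155]
tool_rot: [-0.0, 0.808, 0.589, -0.002]
contact_force: [-0.7, -0.3, 0.7]
gripper_width: 1.003
grasp_force: 0.0
wrist 5107 0.087 [465.6 203. ] [70.9 54.2] 72.4
scene 370 0.0861 [467.2 203.4] [70.8 58.1] 74.4
side 464 0.0859 [464.6 202.6] [71.8 56.2] 72.3
tcp [0.46728584 0.20227886 0.15632684] yaw 72.11923226303789 dx 0.01993932535271538 dy -0.17306509716400326 [-0.21  0.32 -0.38  2.    0.16  0.85 -0.99]
```

```bash
python3 -m jog '[[0,-0.1,3,0],[0,-0.1,6,0],[0,-0.1,9,0],[0,-0.1,10.5,0],[0,-0.1,11.3,0],[0,-0.1,11.3,0],[0,-0.1,11.3,0]]'; python3 -m jog '[[0,0,0,0],[0,0,0,0],[0,0,0,0],[0,0,0,0],[0,0,0,0],[0,0,0,0]]' 1 45;python3 -m jog '[[0,0,-0.3,0],[0,0,-1,0],[0,0,-2,0],[0,0,-4,0],[0,0,-6,0],[0,0,-8,0],[0,0,-8,0],[0,0,-8,0]]'
```

```text
t: 28.5
eef_pos: [0.4662, 0.2035, 0.0439]
tool_rot: [0.0, 0.808, 0.589, 0.0]
contact_force: [0.1, 1.6, -0.1]
gripper_width: 1.002
grasp_force: 0.0
t: 29.0
eef_pos: [0.4664, 0.2038, 0.0447]
tool_rot: [0.0, 0.808, 0.589, 0.001]
contact_force: [-1.6, -0.7, 6.7]
gripper_width: 0.628
grasp_force: 48.0
t: 29.67
eef_pos: [0.4662, 0.2037, 0.1244]
tool_rot: [0.0, 0.808, 0.589, 0.001]
contact_force: [-0.1, -0.0, -5.4]
gripper_width: 0.626
grasp_force: 49.2
```

```bash
python3 -m jog '[[0,0,-1.5,0],[0,0,-3.6,0],[-0.7,1.5,-4,-0.02],[-1.8,4,-4,-0.06],[-3,6.5,-4,-0.1],[-4.2,9,-4,-0.14],[-5.4,11.5,-4,-0.18],[-6.6,14,-4,-0.22],[-7.8,16.5,-4,-0.26],[-9,19,-4,-0.29],[-10,21.5,-4,-0.31],[-11,23.7,-4,-0.31],[-11.7,25.2,-4,-0.31],[-11.7,25.2,-4,-0.31],[-11.7,25.2,-4,-0.31],[-11.7,25.2,-4,-0.31]]'
cat > ins.py <<'E'
from h import *
o=bot.get_obs();p=o['eef_pos'];w,x,y,z=o['tool_rot'];print('tcp',p,'yaw',2*np.degrees(np.arctan2(y,x))%360,np.round(o['q'],2))
for n in('scene','side'):
  c=grab(n,'ins_'+n+'.png');P=cloud(c);h=cv2.cvtColor(c['pixels'],cv2.COLOR_RGB2HSV)
  m=(cv2.inRange(h,(65,90,20),(90,255,255))>0)&(abs(P[...,0]-.67)<.05)&(abs(P[...,1]-.0147)<.06)&(P[...,2]>.06)
  q=P[m];print(n,len(q),'x',np.percentile(q[:,0],[1,99]).round(4),'y',np.percentile(q[:,1],[1,99]).round(4),'z',np.percentile(q[:,2],[1,99]).round(4))
  if n=='scene':
    f=q[q[:,2]<p[2]-.01];print(' face plane x vs y:',np.polyfit(f[:,1],f[:,0],1).round(3), 'x vs z',np.polyfit(f[:,2],f[:,0],1).round(3))
E
python3 ins.py; python3 row.py | grep -v red
```

```text
t: 31.0
eef_pos: [0.6684, 0.0159, 0.1616]
tool_rot: [-0.001, 0.707, 0.707, -0.001]
contact_force: [-0.3, 0.0, -4.8]
gripper_width: 0.624
grasp_force: 49.8
tcp [0.66836935 0.01590471 0.16156129] yaw 90.04048846384792 [ 0.13  0.56 -0.35  1.61  0.21  1.01 -0.28]
scene 748 x [0.6483 0.6985] y [-0.0174  0.049 ] z [0.1213 0.2043]
 face plane x vs y: [-0.003  0.696] x vs z [0.014 0.694]
tcp [0.66864563 0.01652842 0.16253484] yaw 90.10351739644342 [ 0.13  0.56 -0.35  1.61  0.21  1.01 -0.28]
scene blue 555 z 0.0937 y [-0.0957 -0.0284] x [0.6455 0.7004] 0.7
scene yellow 777 z 0.094 y [-0.1367  0.1743] x [0.6452 0.6998] 0.3
side blue 24 z 0.094 y [-0.088  -0.0301] x [0.642 0.664] 0.8
side yellow 217 z 0.0936 y [0.0583 0.1238] x [0.6414 0.695 ] 89.3Traceback (most recent call last):
  File "ins.py", line 6, in <module>
    q=P[m];print(n,len(q),'x',np.percentile(q[:,0],[1,99]).round(4),'y',np.percentile(q[:,1],[1,99]).round(4),'z',np.percentile(q[:,2],[1,99]).round(4))
                              ~~~~~~~~~~~~~^^^^^^^^^^^^^^^
    return _quantile_unchecked(
        a, q, axis, out, overwrite_input, method, keepdims, weights)
    return _ureduce(a,
                    func=_quantile_ureduce_func,
    ...<5 lines>...
                    overwrite_input=overwrite_input,
                    method=method)
    r = func(a, **kwargs)
    result = _quantile(arr,
                       quantiles=q,
    ...<2 lines>...
                       out=out,
                       weights=wgt)
    slices_having_nans = np.isnan(arr[-1, ...])
                                  ~~~^^^^^^^^^
IndexError: index -1 is out of bounds for axis 0 with size 0
```

```bash
python3 -m jog '[[-0.1,0.2,0,0],[-0.1,0.2,3,0],[-0.1,0.2,6,0],[-0.1,0.2,8,0],[-0.1,0.2,9,0],[-0.1,0.2,9.8,0],[-0.1,0.2,10.3,0],[-0.1,0.2,10.6,0],[-0.1,0.2,10.6,0],[-0.1,0.2,10.6,0]]'; python3 row.py
```

```text
t: 32.03
eef_pos: [0.6726, 0.0143, 0.0585]
tool_rot: [0.001, 0.707, 0.707, 0.001]
contact_force: [0.2, -0.5, -4.9]
gripper_width: 0.627
grasp_force: 49.5
tcp [0.67262271 0.01426065 0.05849729] yaw 89.9949861414344 [ 0.11  0.68 -0.31  1.67  0.27  0.83 -0.32]
scene blue 555 z 0.0937 y [-0.0959 -0.0284] x [0.6457 0.7004] 0.4
scene yellow 783 z 0.094 y [-0.1354  0.1744] x [0.6451 0.7   ] 0.1
scene red 574 z 0.0934 y [-0.166  -0.0994] x [0.6437 0.6994] 88.8
scene green 86 z 0.093 y [-0.0196  0.0469] x [0.6607 0.7025] 79.2
side yellow 241 z 0.0936 y [0.0457 0.1236] x [0.6409 0.6958] 89.6
side red 107 z 0.0939 y [-0.168  0.16 ] x [0.6415 0.6952] 3.1
```

```bash
python3 -m jog '[[0,-0.15,0,0],[0,-0.15,0.3,0],[0,-0.15,0.5,0],[0,-0.15,0.6,0],[0,-0.15,0.65,0],[0,-0.15,0.65,0]]'; python3 row.py | grep -E "tcp|green"
```

```text
t: 32.63
eef_pos: [0.6705, 0.0141, 0.0527]
tool_rot: [0.0, 0.707, 0.707, -0.0]
contact_force: [-5.3, -1.6, 8.7]
gripper_width: 0.627
grasp_force: 51.2
tcp [0.67050388 0.01407733 0.05274769] yaw 89.98587871400044 [ 0.1   0.68 -0.31  1.68  0.27  0.82 -0.33]
scene green 359 z 0.0939 y [-0.0196  0.047 ] x [0.6469 0.6994] 0.2
```

```bash
python3 -m jog '[[0,0,0,0],[0,0,0,0],[0,0,0,0],[0,0,0,0]]' -0.7; python3 -m jog '[[0,0,-1,0],[0,0,-3,0],[0,0,-6,0],[0,0,-10,0],[0,0,-14,0],[0,0,-17,0],[0,-4,-18,0],[0,-8,-18,0],[0,-12,-18,0],[0,-12,-18,0],[0,-12,-18,0],[0,-12,-18,0]]'; python3 row.py
python3 - <<'E'
from h import *
c=grab('scene');P=cloud(c);h=cv2.cvtColor(c['pixels'],cv2.COLOR_RGB2HSV)
m=(h[...,1]>90)&(h[...,0]>5)&(h[...,0]<34)&(P[...,2]<.04)&(P[...,2]>.012)&(np.hypot(P[...,0]-.475,P[...,1]+.19)<.03);t=P[m];print('lid',len(t),np.median(t,0))
print(np.round(bot.get_obs()['joint_vel'],3))
cv2.imwrite('pics/final.png',np.vstack([c['pixels'][150:310,60:460,::-1],grab('side')['pixels'][120:290,100:500,::-1]]))
E
```

```text
t: 33.07
eef_pos: [0.6707, 0.0142, 0.051]
tool_rot: [0.0, 0.707, 0.707, 0.0]
contact_force: [0.3, 0.8, -0.1]
gripper_width: 0.85
grasp_force: 0.0
t: 34.07
eef_pos: [0.5512, 0.0141, 0.232]
tool_rot: [0.001, 0.707, 0.707, 0.001]
contact_force: [-0.1, -0.6, 0.8]
gripper_width: 0.849
grasp_force: 0.0
tcp [0.55115492 0.01412999 0.23202787] yaw 89.99545209565972 [ 0.19  0.3  -0.4   1.83  0.13  1.03 -0.26]
scene blue 554 z 0.0937 y [-0.0957 -0.0284] x [0.6458 0.7008] 0.7
scene yellow 808 z 0.0941 y [-0.1309  0.1685] x [0.6447 0.6997] 0.3
scene red 567 z 0.0936 y [-0.1663  0.154 ] x [0.6447 0.6998] 87.7
scene green 507 z 0.0937 y [-0.0198  0.0467] x [0.6451 0.6998] 0.6
side blue 45 z 0.0939 y [-0.0889 -0.0302] x [0.6452 0.6948] 3.1
side yellow 248 z 0.0936 y [0.0464 0.1238] x [0.6413 0.6965] 87.4
side red 112 z 0.094 y [-0.1686  0.1329] x [0.6413 0.6956] 1.3
lid 258 [ 0.48047778 -0.18776052  0.02047807]
[-0.001  0.006 -0.     0.007 -0.     0.    -0.002]
```

View pics/final.png

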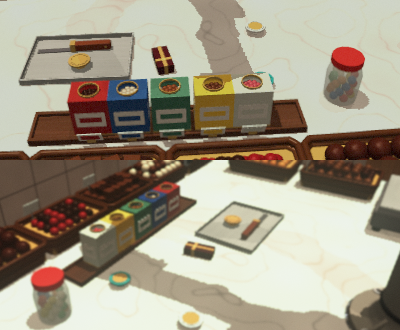

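Everything is in place: green tin in the row (170,102), lid (80,60) and lever (90,45) flat in the tray, carton and jar unmoved.

```bash
python3 -c "
from station import bot
print(bot.hand_in())"
```

```text
the job is handed in; nothing more can be done
None
```

I handed the job in at about 34 s (no verdict came back): by camera check, the open green tin stands upright at its card between blue and yellow, the lid (right way up) and lever lie flat in the tray, no tin tipped, and the carton and jar look untouched.

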